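# Clip the test cassette into its spring dock

## Robot

A 6-joint arm with a two-finger parallel gripper is mounted at the origin on the work surface. World frame = base frame: x ahead of the robot, y to its left, z up, the work surface at z = 0. Lengths are in mm, angles in rad, forces in N, time in s.
With the tool pointing down it reaches from about 300 to 875 mm from the base axis. Payload 6.4 kg.
Tool frame: the origin (TCP) lies midway between the tips of the shut fingers; the grasp point (between the pads) lies 19 mm behind it; z points along the fingers, y is the line along which they close (so a half turn about z gives the same grasp; the last joint's range is limited). The gripper opens to 88 mm and grips with 3 to 60 N. Pads are 18 mm wide; open, the fingers measure 123 mm over their backs; the gripper's body (75 mm by 187 mm) begins 45 mm behind the grasp point.
Start: joints at [-1.551, 0.181, 1.607, -0, 1.354, -0.206], TCP at [128.75, -560.415, 238.714] pointing down, gripper open.
Joint ranges: [-2.99, 2.99], [-0.89, 2.07], [0.3, 2.58], [-1.14, 4.28], [0, 2.63], [-3.12, 3.12]. Speed limits (rad/s): [2.57, 2.57, 3.01, 3.14, 3.14, 3.14].

## Interface

Orientations are given as a rotation vector (axis times angle).
In Python, from plant import state, snapshot, job_done, look_for, pinpoint gives the robot as it stands.
- The arm moves only by the shell command python3 -m inch 'ROWS'. ROWS is JSON, a list of rows, each an object of numbers: "fingers": the opening, from 0 (shut) to 1 (fully open); "tx", "ty", "tz": the shift along the tool's x, y, z scaled (see below); "rx", "ry", "rz": the turn, a rotation vector about the tool's x, y, z scaled (see below). In form: [{"fingers": .., "tx": .., "ty": .., "tz": .., "rx": .., "ry": .., "rz": ..}, ...]. A call has 1 to 10 rows; each row shifts and turns the commanded pose from where the row before left it, along the tool's axes as they then stand; what a row does not reach is not made up. The controller multiplies each number of a shift by 0.025 m and each number of a turn by 0.08 rad. A row lasts 1/10 s, in which the tool goes at most 50 mm and 8.59 degrees, less where a joint would pass 70% of its speed; a pose out of reach is approached as far as the arm can. A call with a number of a shift or a turn outside -1 to 1 is refused whole. A call with a gripper value outside its range is refused whole. The fingers move at their own pace and stop on an object; the grip force is fixed at half the most. Time passes only in rows, so rows that do not move let the fingers close. It gives the time, the measured TCP pose, the force, the opening and the grip force at its end, in the units of the state.
- state(): the state, without advancing time (a new reading comes with each control period).
- snapshot(name): name is "scene" or "top" or "wrist"; returns a dict with "color" (400x640x3 uint8, red, green, blue), "fovy" (degrees; the focal length in pixels is half the picture's height over the tangent of half this angle, whatever the lens; pixels are square), "cx", "cy" (the principal point, pixels), "rvec" (rotation vector, rad) and "tvec" (3), from world to camera coordinates, as OpenCV has them; the wrist camera has in their place "hand_eye" (4x4, takes a point from camera to tool coordinates, whose origin is the TCP and whose axes are the flange's). Camera axes: x right, y down, z forward; pixel columns grow to the right and rows downward; lengths in mm; the calibration is good to about 2 mm. A picture is of the moment at which its call begins: read the wrist's pose just before it. There is no depth.
- job_done(): hands the job in; it is judged then, once.
Trained networks look in a picture, given as the dict that the camera call returned (one of the last four; its "shot" number tells which), for a name from the list of things; names that differ only in an ending like _2 or _b are one class to them, and where a whole thing is asked for, a point or a joint stands for the part that bears it (a point fixed in the world has none). Each returns a list of dicts, best first, with "p" (0 to 1); they miss things now and then, are a little off and sometimes report something else, mostly with a low value. They report only what shows in the picture. A call takes as long as a camera call. They do not tell look-alikes from the thing itself.
- look_for(query, picture): "box" ([left, top, right, bottom] in pixels, round what is visible of it).
- pinpoint(query, picture): "xy" ([column, row] in pixels: a listed point, or the origin of a listed thing).
The state is a dict: "time": time; "joints": joint angles; "qvel": joint speeds; "joint_torque": joint torques, N m; "eef_pos": TCP position; "orientation": TCP orientation; "force": force on the tool from outside, world axes, zero at the start; "torque": the same for the moment, N m; "width": finger opening in mm; "grasp_force": force on a finger pad.
Only numpy, scipy, OpenCV 4.12 (cv2) and the standard library are available. Lean on these libraries where they do the work, as an engineer would, in place of code of your own. Each camera call takes 0.05 s, during which the arm holds its last target. There are 200 camera calls.

## Task

Clip the flat metal cassette into the dock of the bench unit: nose (the end farther from its grip tab) under the steel bridge, pushed gently against the spring block, then the tail let down flat behind the low lip, so that the spring keeps it clamped, and let go. Do not ram it or drive the spring block to the end of its travel, and leave the beaker, the bottle and the screwdriver alone.

Things in the scene. Friction and masses are not known exactly. Their poses are not given: they have to be found in the camera images.
- cassette: Loose flat aluminium slab 170 x 80 x 18 mm (x, y, z), 0.3 to 0.6 kg, with an upright grey grip tab on top. Origin: centre of the underside; +x points to the nose, z up. The tab is 60 mm long (x), 12 mm thick (y), rises 40 mm above the slab (z 18 to 58 mm), centred at x = -20, y = 0. It starts flat on the bench beside the dock, nose away from the robot within 0.7 rad.
- cassette_nose (a point): Middle of the lower edge of the cassette's nose end (85, 0, 0 mm in the cassette's frame).
- cassette_tail (a point): Middle of the lower edge of the cassette's tail end (-85, 0, 0 mm in the cassette's frame).
- cassette_grip (a point): Point to pinch in the grip tab: 44 mm above the cassette's underside, x = -20 mm; close the fingers along the cassette's y.
- dock: Fixed sand-coloured bench unit. Origin on the bench; +x points from lip to bridge (the way the nose goes in), z up. Base plate x = -120 to 170 mm, 130 mm wide, 12 mm thick; its top is the cradle floor. Two side rails 10 mm high, 86 mm apart inside, x = -80 to 20 mm. Spring housing from x = 100 mm, 46 mm above the floor.
- dock_seat (a point): Where the centre of the cassette's underside comes to lie when seated: (-15, 0, 12) mm in the dock's frame. The cassette then lies flat on the cradle floor, tail end against the lip, nose end at x = 70 mm, the spring pressing it against the lip.
- dock_lip (a point): Middle of the top inner edge of the lip, (-100, 0, 25) mm in the dock's frame. The lip is a steel bar across the tail end, x = -110 to -100 mm, 70 mm wide, 13 mm above the cradle floor.
- dock_bridge (a point): Middle of the lower near edge of the steel bridge, (25, 0, 40) mm in the dock's frame. Bridge x = 25 to 75 mm, underside 28 mm above the cradle floor, 10 mm thick, legs 92 mm apart inside. A cassette held level above the lip is too high to go under: it must go in nose low, tilted about 0.08 to 0.13 rad.
- buffer (a joint): Travel (m) of the brass spring block, 50 mm wide, 3 to 21 mm above the cradle floor, under the bridge's far edge; slides to the dock's +x. 0: out, its face at x = 67 mm; 0.008: end stop. 4.5 N starts it, then 1.5 N per mm. A seated cassette keeps it at 0.003; a tilted one must push it to about 0.005 to 0.007 (12 to 15 N) before the tail can drop behind the lip.
- beaker: Glass beaker, 68 mm wide, 85 mm high; bystander. Origin: centre of its underside.
- reagent: Amber bottle, 70 mm wide, 150 mm high; bystander. Origin: centre of its underside.
- driver: Screwdriver lying on the bench; bystander.
Things that resemble listed ones, but are neither listed nor needed, are in the scene too. Of the things that look like the cassette, take the one that is farthest to the robot's left at the start.

How it is judged:
By the outcome, as a careful person would: the job done as asked, in the order asked, and still so for the second after the job is handed in, with the robot touching nothing.
It also fails if it takes over 51 s, if anything falls off the work surface, if the arm or the gripper's body presses on something with over 40 N, if the wrist force passes 120 N, or if a joint passes its speed limit or range.

## Working session

There is one attempt and no reset: what is moved stays moved. The work goes in short steps, Python scripts to look and compute and a shell command to move; the robot and the scene stay as the last step left them, time stands still between calls to the robot, and variables do not carry over. Pictures are saved under pics/ and viewed, at most 10 in all, crops included, and the job is handed in when it is done.

```bash
ls; mkdir -p pics
cat > h.py <<'E'
import numpy as np, cv2
from scipy.spatial.transform import Rotation as R
from plant import state, snapshot, job_done, look_for, pinpoint
def K(p):
    h,w=p["color"].shape[:2]; f=h/2/np.tan(np.radians(p["fovy"])/2)
    return np.array([[f,0,p["cx"]],[0,f,p["cy"]],[0,0,1]])
def extr(p,st=None):
    if "rvec" in p: return R.from_rotvec(np.ravel(p["rvec"])).as_matrix(),np.ravel(p["tvec"]).astype(float)
    T=np.eye(4);T[:3,:3]=R.from_rotvec(st["orientation"]).as_matrix();T[:3,3]=st["eef_pos"]
    M=np.linalg.inv(T@np.array(p["hand_eye"]));return M[:3,:3],M[:3,3]
def ray(p,uv,z,st=None):
    r,t=extr(p,st); c=-r.T@t; d=r.T@np.linalg.inv(K(p))@np.array([*uv,1.])
    return c+d*(z-c[2])/d[2]
def proj(p,X,st=None):
    r,t=extr(p,st); q=K(p)@(r@np.asarray(X,float).T+t[:,None]); return (q[:2]/q[2]).T
def save(p,n,box=None,s=1):
    im=p["color"][:,:,::-1]
    if box: im=im[box[1]:box[3],box[0]:box[2]]
    cv2.imwrite("pics/"+n,cv2.resize(im,None,fx=s,fy=s,interpolation=cv2.INTER_CUBIC))
Z=dict(cassette=0,cassette_nose=0,cassette_tail=0,cassette_grip=44,dock=0,dock_seat=12,dock_lip=25,dock_bridge=40,beaker=0,reagent=0,driver=5)
E
python3 - <<'E'
from h import *
st=state();print(st)
for n in("scene","top"):
    p=snapshot(n); save(p,n+".png")
    print(n,p["fovy"],p["tvec"],p["rvec"])
    for q,z in Z.items():
        for d in pinpoint(q,p)[:4]: print(q,np.round(d["xy"]),round(d["p"],2),np.round(ray(p,d["xy"],z)))
E
```

```text
pics
{'time': 0.0, 'joints': array([-1.55123911e+00,  1.81553208e-01,  1.60797832e+00, -3.31918639e-05,
        1.35376180e+00, -2.06316633e-01]), 'qvel': array([3.41615793e-05, 7.58001763e-04, 4.12782893e-04, 5.00639938e-05,
       1.94023609e-03, 1.05612530e-03]), 'joint_torque': array([ 6.10320640e-04, -4.33859146e+01, -3.41849113e+01,  7.02725281e-02,
        3.84610437e-02, -1.19658530e-04]), 'eef_pos': array([ 128.76327505, -559.86730756,  237.81762411]), 'orientation': array([-3.11989207e+00, -3.53868081e-01, -1.98302729e-04]), 'force': array([ 0.08409349,  0.17189776, -0.23960449]), 'torque': array([ 0.00106583, -0.02879333,  0.01142169]), 'grasp_force': 0.0, 'width': 88.16348990860662}
scene 51.565085849608295 [-411.06281711 -285.66684581 1656.64536652] [ 2.43030922  0.84409071 -0.24492792]
cassette [223. 341.] 0.83 [ 609. -564.    0.]
cassette [308. 324.] 0.78 [ 772. -373.    0.]
cassette [281. 252.] 0.62 [ 552. -242.    0.]
cassette [168. 294.] 0.59 [ 374. -568.    0.]
cassette_nose [331. 340.] 0.95 [ 855. -368.    0.]
cassette_nose [141. 306.] 0.87 [ 340. -643.    0.]
cas
[... 1460 characters left out ...]
61. -210.    0.]
cassette_tail [448. 247.] 0.82 [ 405. -496.    0.]
cassette_tail [473. 164.] 0.79 [ 695. -596.    0.]
cassette_grip [414. 148.] 0.83 [ 748. -382.   44.]
cassette_grip [368. 215.] 0.6 [ 524. -218.   44.]
cassette_grip [472. 184.] 0.6 [ 619. -574.   44.]
cassette_grip [469. 256.] 0.56 [ 376. -551.   44.]
dock [231. 222.] 0.56 [514. 259.   0.]
dock [227. 233.] 0.51 [476. 274.   0.]
dock_seat [225. 254.] 0.59 [405. 281.  12.]
dock_seat [227. 232.] 0.56 [481. 271.  12.]
dock_lip [223. 252.] 0.88 [411. 284.  25.]
dock_bridge [233. 216.] 0.6 [535. 244.  40.]
beaker [298. 161.] 0.6 [724.  19.   0.]
reagent [184. 190.] 0.88 [634. 424.   0.]
driver [423. 222.] 0.64 [ 497. -413.    5.]
```

View pics/scene.png

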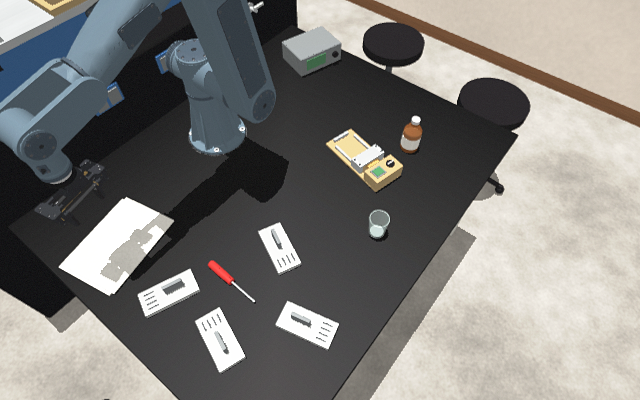

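View pics/top.png

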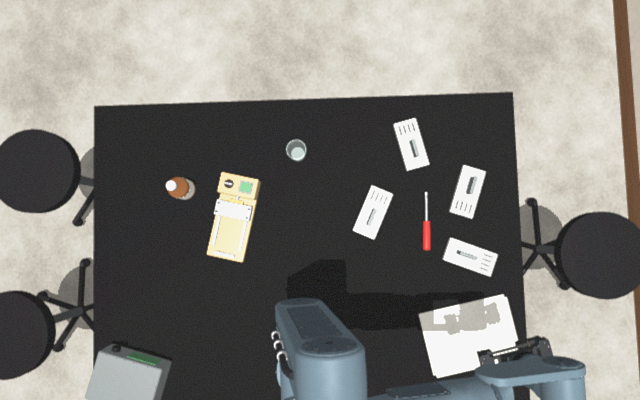

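Cassette look-alikes in the top view are at (373,212), (411,145), (468,192) and (470,257). The one at (373,212), world y≈-236, is farthest to the robot's left (+y), so it is the one meant. It has its vents/nose away from the robot. I'll confirm it in an enlarged crop.

Run:
```python
from h import *
p=snapshot("top")
save(p,"crop.png",(195,110,505,285),2.5)
# robust: segment white slabs/dock corners
g=p["color"].astype(int)
m=((g.min(2)>120)).astype(np.uint8); m[:, :320]=0; m[:110]=0; m[280:]=0; m[:,505:]=0
cs,_=cv2.findContours(m,cv2.RETR_EXTERNAL,cv2.CHAIN_APPROX_NONE)
for c in cs:
    if cv2.contourArea(c)>300:
        b=cv2.boxPoints(cv2.minAreaRect(c)); w=np.array([ray(p,x,14)[:2] for x in b])
        print(np.round(w.mean(0)),np.round(w).tolist(),np.linalg.norm(w[0]-w[1]),np.linalg.norm(w[1]-w[2]))
```

```text
[ 372. -565.] [[365.0, -467.0], [443.0, -499.0], [379.0, -663.0], [301.0, -631.0]] 84.34372930521897 176.4490608870063
[ 536. -237.] [[474.0, -162.0], [633.0, -235.0], [597.0, -312.0], [439.0, -238.0]] 174.72443493665668 84.51403908955481
[ 597. -567.] [[528.0, -498.0], [694.0, -555.0], [667.0, -636.0], [501.0, -579.0]] 175.23257931920764 85.54999671878622
[ 770. -379.] [[843.0, -317.0], [865.0, -399.0], [696.0, -441.0], [674.0, -359.0]] 85.64867390638415 174.19388403215996
```

View pics/crop.png

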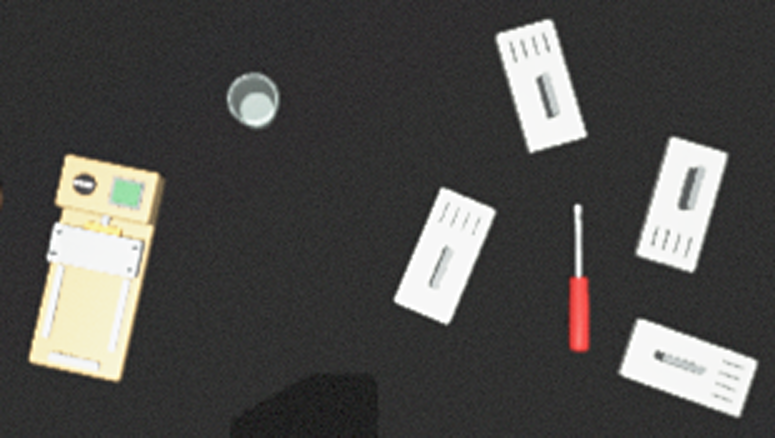

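The crop shows the target at (445,255), with the vent end (nose) up, away from the robot. The dock is at (100,265) with its lip at the bottom. Next I'll work out the move to above the grip tab.

```bash
cat >> h.py <<'E'
def down(yaw,pitch=0):
    """tool z down, tool y = +-(cassette y), pitch = nose-down tilt of held cassette about its y axis"""
    C=R.from_euler("z",yaw)*R.from_euler("y",pitch)
    return C
def plan(pos,C):
    st=state(); T=R.from_rotvec(st["orientation"])
    d=T.inv().apply(np.array(pos)-st["eef_pos"])
    best=None
    for F in (R.from_matrix(np.diag([1.,-1,-1])),R.from_matrix(np.diag([-1.,1,-1]))):
        rv=(T.inv()*(C*F)).as_rotvec()
        print("tool shift/25:",np.round(d/25,2),"turn/.08:",np.round(rv/.08,2))
    print("eef",np.round(st["eef_pos"],1),"j6",round(st["joints"][5],2),"t",st["time"],"F",np.round(st["force"],1),"w",round(st["width"],1))
E
python3 -c "
from h import *
print(R.from_rotvec(state()['orientation']).as_matrix().round(3)); print(np.array(snapshot('wrist')['hand_eye']).round(3))
plan((500,-221,240),down(-.43))"
```

```text
[[ 0.975  0.224  0.   ]
 [ 0.224 -0.975  0.   ]
 [ 0.    -0.    -1.   ]]
[[ 0.00000e+00 -9.60000e-01 -2.81000e-01  7.17540e+01]
 [ 1.00000e+00  0.00000e+00  2.00000e-03  4.20000e-01]
 [-1.00000e-03 -2.81000e-01  9.60000e-01 -1.46311e+02]
 [ 0.00000e+00  0.00000e+00  0.00000e+00  1.00000e+00]]
tool shift/25: [17.51 -9.91 -0.05] turn/.08: [-0.  -0.   8.2]
tool shift/25: [17.51 -9.91 -0.05] turn/.08: [  0.    -0.   -31.07]
eef [ 128.8 -560.4  238.7] j6 -0.21 t 1.3 F [ 0.6 -0.3 -0.6] w 88.0
```

```bash
python3 -m inch '[{"tx":0.9,"ty":-0.5},{"tx":0.9,"ty":-0.5},{"tx":0.9,"ty":-0.5},{"tx":0.9,"ty":-0.5},{"tx":0.9,"ty":-0.5},{"tx":0.9,"ty":-0.5},{"tx":0.9,"ty":-0.5},{"tx":0.9,"ty":-0.5},{"tx":0.9,"ty":-0.5},{"tx":0.9,"ty":-0.5}]' | tail -c 400; python3 -m inch '[{"tx":0.85,"ty":-0.5},{"tx":0.85,"ty":-0.5},{"tx":0.85,"ty":-0.5},{"tx":0.85,"ty":-0.5},{"tx":0.85,"ty":-0.5},{"tx":0.85,"ty":-0.5},{"tx":0.85,"ty":-0.5},{"tx":0.85,"ty":-0.5},{"tx":0.85,"ty":-0.5},{"tx":0.85,"ty":-0.4}]' >/dev/null; python3 -m inch '[{"rz":0.9},{"rz":0.9},{"rz":0.9},{"rz":0.9},{"rz":0.9},{"rz":0.9},{"rz":0.9},{"rz":0.9},{"rz":1},{}]' | tail -c 400
python3 - <<'E'
from h import *
st=state(); p=snapshot("wrist"); save(p,"w1.png")
for q,z in Z.items():
    if q[:4]!="cass": continue
    for d in pinpoint(q,p)[:2]: print(q,np.round(d["xy"]),round(d["p"],2),np.round(ray(p,d["xy"],z,st),1))
g=p["color"].astype(int); m=(g.min(2)>130).astype(np.uint8)
cs,_=cv2.findContours(m,cv2.RETR_EXTERNAL,cv2.CHAIN_APPROX_NONE)
for c in cs:
    if cv2.contourArea(c)>4000:
        b=cv2.boxPoints(cv2.minAreaRect(c)); w=np.array([ray(p,x,18,st)[:2] for x in b])
        print(np.round(b).tolist(),np.round(w.mean(0),1),np.round(w).tolist(),np.linalg.norm(w[0]-w[1]),np.linalg.norm(w[1]-w[2]))
plan((500,-221,240),down(-.43))
E
```

```text
[[425.0, 217.0], [576.0, 94.0], [667.0, 206.0], [516.0, 329.0]] [ 132.1 -823.3] [[103.0, -696.0], [260.0, -802.0], [174.0, -948.0], [-8.0, -848.0]] 188.93909574342078 169.59002098640002
[[150.0, 273.0], [154.0, 74.0], [451.0, 81.0], [447.0, 280.0]] [ 107.6 -556.7] [[-32.0, -411.0], [184.0, -393.0], [243.0, -678.0], [35.0, -745.0]] 217.1988618659613 290.2173088603323
tool shift/25: [17.51 -9.91 -0.05] turn/.08: [-0.  -0.   8.2]
tool shift/25: [17.51 -9.91 -0.05] turn/.08: [  0.    -0.   -31.07]
eef [ 128.8 -560.4  238.7] j6 -0.21 t 1.55 F [-0.1 -0.2 -1.3] w 87.8validation failed for argument at $[0]...
validation failed for argument at $[0]...
validation failed for argument at $[0]...
```

View pics/w1.png

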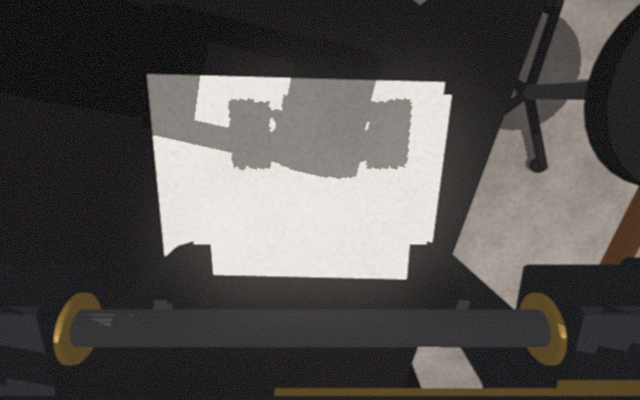

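The arm did not move, because every row needs all the keys. The picture shows only the white sheet near the start.

```bash
python3 -m inch '[{"fingers":1,"tx":0.9,"ty":-0.5,"tz":0,"rx":0,"ry":0,"rz":0},{"fingers":1,"tx":0.9,"ty":-0.5,"tz":0,"rx":0,"ry":0,"rz":0},{"fingers":1,"tx":0.9,"ty":-0.5,"tz":0,"rx":0,"ry":0,"rz":0},{"fingers":1,"tx":0.9,"ty":-0.5,"tz":0,"rx":0,"ry":0,"rz":0},{"fingers":1,"tx":0.9,"ty":-0.5,"tz":0,"rx":0,"ry":0,"rz":0},{"fingers":1,"tx":0.9,"ty":-0.5,"tz":0,"rx":0,"ry":0,"rz":0},{"fingers":1,"tx":0.9,"ty":-0.5,"tz":0,"rx":0,"ry":0,"rz":0},{"fingers":1,"tx":0.9,"ty":-0.5,"tz":0,"rx":0,"ry":0,"rz":0},{"fingers":1,"tx":0.9,"ty":-0.5,"tz":0,"rx":0,"ry":0,"rz":0},{"fingers":1,"tx":0.9,"ty":-0.5,"tz":0,"rx":0,"ry":0,"rz":0}]' | tail -c 400
```

```text
time: 2.55
eef_pos: [320.8, -387.5, 238.9]
orientation: [3.121, 0.354, 0.0]
force: [0.4, -0.1, 0.3]
width: 88.2
grasp_force: 0.0
```

```bash
python3 -m inch '[{"fingers":1,"tx":0.85,"ty":-0.5,"tz":0,"rx":0,"ry":0,"rz":0},{"fingers":1,"tx":0.85,"ty":-0.5,"tz":0,"rx":0,"ry":0,"rz":0},{"fingers":1,"tx":0.85,"ty":-0.5,"tz":0,"rx":0,"ry":0,"rz":0},{"fingers":1,"tx":0.85,"ty":-0.5,"tz":0,"rx":0,"ry":0,"rz":0},{"fingers":1,"tx":0.85,"ty":-0.5,"tz":0,"rx":0,"ry":0,"rz":0},{"fingers":1,"tx":0.85,"ty":-0.5,"tz":0,"rx":0,"ry":0,"rz":0},{"fingers":1,"tx":0.85,"ty":-0.5,"tz":0,"rx":0,"ry":0,"rz":0},{"fingers":1,"tx":0.85,"ty":-0.5,"tz":0,"rx":0,"ry":0,"rz":0},{"fingers":1,"tx":0.85,"ty":-0.5,"tz":0,"rx":0,"ry":0,"rz":0},{"fingers":1,"tx":0.85,"ty":-0.4,"tz":0,"rx":0,"ry":0,"rz":0}]' | tail -c 300
python3 -m inch '[{"fingers":1,"tx":0,"ty":0,"tz":0,"rx":0,"ry":0,"rz":0.9},{"fingers":1,"tx":0,"ty":0,"tz":0,"rx":0,"ry":0,"rz":0.9},{"fingers":1,"tx":0,"ty":0,"tz":0,"rx":0,"ry":0,"rz":0.9},{"fingers":1,"tx":0,"ty":0,"tz":0,"rx":0,"ry":0,"rz":0.9},{"fingers":1,"tx":0,"ty":0,"tz":0,"rx":0,"ry":0,"rz":0.9},{"fingers":1,"tx":0,"ty":0,"tz":0,"rx":0,"ry":0,"rz":0.9},{"fingers":1,"tx":0,"ty":0,"tz":0,"rx":0,"ry":0,"rz":0.9},{"fingers":1,"tx":0,"ty":0,"tz":0,"rx":0,"ry":0,"rz":0.9},{"fingers":1,"tx":0,"ty":0,"tz":0,"rx":0,"ry":0,"rz":1},{"fingers":1,"tx":0,"ty":0,"tz":0,"rx":0,"ry":0,"rz":0}]' | tail -c 400
cat > lookc.py <<'E'
from h import *
import sys
st=state(); p=snapshot("wrist"); save(p,sys.argv[1])
for q in ("cassette_nose","cassette_tail","cassette_grip"):
    for d in pinpoint(q,p)[:2]: print(q,np.round(d["xy"]),round(d["p"],2),np.round(ray(p,d["xy"],Z[q],st),1))
g=p["color"].astype(int); m=(g.min(2)>130).astype(np.uint8)
cs,_=cv2.findContours(m,cv2.RETR_EXTERNAL,cv2.CHAIN_APPROX_NONE)
for c in cs:
    if cv2.contourArea(c)>4000:
        w=np.array([ray(p,x,18,st)[:2] for x in c[:,0]],np.float32)
        b=cv2.minAreaRect(w); bp=cv2.boxPoints(b); print(b,np.round(bp).tolist())
plan((500,-221,240),down(-.43))
E
python3 lookc.py w2.png
```

```text
time: 3.55
eef_pos: [500.4, -220.3, 238.8]
orientation: [3.122, 0.354, 0.0]
force: [0.2, -1.0, 0.1]
width: 88.3
grasp_force: 0.0
time: 4.55
eef_pos: [499.7, -221.2, 238.7]
orientation: [-3.069, 0.672, 0.0]
force: [-0.5, 0.3, 0.3]
width: 88.1
grasp_force: 0.0
cassette_nose [308.  42.] 0.95 [ 612.5 -272.6    0. ]
cassette_nose [597.  15.] 0.92 [ 516.7 -540.2    0. ]
cassette_tail [307. 203.] 0.7 [ 460.9 -201.2    0. ]
cassette_tail [571. 144.] 0.68 [ 402.2 -487.7    0. ]
cassette_grip [308. 150.] 0.8 [ 520.7 -230.    44. ]
((394.3017578125, -512.0858764648438), (78.04203796386719, 81.66593170166016), 68.62047576904297) [[342.0, -534.0], [418.0, -563.0], [447.0, -491.0], [371.0, -461.0]]
((536.0640258789062, -238.17376708984375), (82.28850555419922, 171.26785278320312), 65.28241729736328) [[441.0, -240.0], [597.0, -311.0], [631.0, -237.0], [475.0, -165.0]]
tool shift/25: [ 0.01 -0.01 -0.05] turn/.08: [-0.    0.    0.02]
tool shift/25: [ 0.01 -0.01 -0.05] turn/.08: [ -0.    -0.   -39.25]
eef [ 499.7 -221.2  238.7] j6 1.37 t 4.75 F [ 0.3  0.2 -0.3] w 87.9
```

View pics/w2.png

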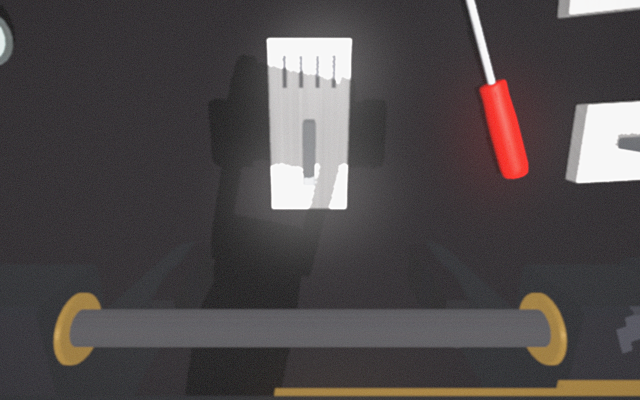

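The cassette is centred at (308,123), nose up, with the tab at (308,150). Its centre is (536,-238), yaw -0.43, and the size checks at 171x82. Now I'll descend onto the tab and close.

```bash
python3 -m inch '[{"fingers":1,"tx":0.8,"ty":0,"tz":0.5,"rx":0,"ry":0,"rz":0},{"fingers":1,"tx":0,"ty":0,"tz":1,"rx":0,"ry":0,"rz":0},{"fingers":1,"tx":0,"ty":0,"tz":1,"rx":0,"ry":0,"rz":0},{"fingers":1,"tx":0,"ty":0,"tz":1,"rx":0,"ry":0,"rz":0},{"fingers":1,"tx":0,"ty":0,"tz":1,"rx":0,"ry":0,"rz":0},{"fingers":1,"tx":0,"ty":0,"tz":1,"rx":0,"ry":0,"rz":0},{"fingers":1,"tx":0,"ty":0,"tz":1,"rx":0,"ry":0,"rz":0},{"fingers":1,"tx":0,"ty":0,"tz":1,"rx":0,"ry":0,"rz":0},{"fingers":1,"tx":0,"ty":0,"tz":0.5,"rx":0,"ry":0,"rz":0},{"fingers":1,"tx":0,"ty":0,"tz":0.5,"rx":0,"ry":0,"rz":0}]' | tail -c 400
python3 -m inch '[{"fingers":1,"tx":0,"ty":0,"tz":0,"rx":0,"ry":0,"rz":0},{"fingers":0,"tx":0,"ty":0,"tz":0,"rx":0,"ry":0,"rz":0},{"fingers":0,"tx":0,"ty":0,"tz":0,"rx":0,"ry":0,"rz":0},{"fingers":0,"tx":0,"ty":0,"tz":0,"rx":0,"ry":0,"rz":0},{"fingers":0,"tx":0,"ty":0,"tz":0,"rx":0,"ry":0,"rz":0},{"fingers":0,"tx":0,"ty":0,"tz":0,"rx":0,"ry":0,"rz":0},{"fingers":0,"tx":0,"ty":0,"tz":0,"rx":0,"ry":0,"rz":0},{"fingers":0,"tx":0,"ty":0,"tz":0,"rx":0,"ry":0,"rz":0}]' | tail -c 400
python3 -c "
from h import *
plan((518.5,-229.8,25),down(-.431))"
```

```text
time: 5.75
eef_pos: [518.0, -229.6, 25.6]
orientation: [-3.069, 0.67, 0.0]
force: [-0.5, 0.5, -0.1]
width: 87.8
grasp_force: 0.0
time: 6.55
eef_pos: [517.9, -229.6, 26.3]
orientation: [3.069, -0.671, 0.0]
force: [-0.5, 0.0, -0.1]
width: 34.3
grasp_force: 0.0
tool shift/25: [ 0.03 -0.    0.05] turn/.08: [ 0.   -0.    0.01]
tool shift/25: [ 0.03 -0.    0.05] turn/.08: [  0.     0.   -39.26]
eef [ 517.9 -229.6   26.3] j6 1.37 t 6.55 F [-0.5  0.  -0.1] w 34.3
```

```bash
python3 -m inch '[{"fingers":0,"tx":0,"ty":0,"tz":0,"rx":0,"ry":0,"rz":0},{"fingers":0,"tx":0,"ty":0,"tz":0,"rx":0,"ry":0,"rz":0},{"fingers":0,"tx":0,"ty":0,"tz":0,"rx":0,"ry":0,"rz":0},{"fingers":0,"tx":0,"ty":0,"tz":0,"rx":0,"ry":0,"rz":0},{"fingers":0,"tx":0,"ty":0,"tz":0,"rx":0,"ry":0,"rz":0},{"fingers":0,"tx":0,"ty":0,"tz":0,"rx":0,"ry":0,"rz":0},{"fingers":0,"tx":0,"ty":0,"tz":-0.2,"rx":0,"ry":0,"rz":0},{"fingers":0,"tx":0,"ty":0,"tz":-0.5,"rx":0,"ry":0,"rz":0}]' | tail -c 400
```

```text
time: 7.35
eef_pos: [516.2, -228.6, 42.4]
orientation: [-3.068, 0.67, 0.007]
force: [0.0, -0.9, -5.3]
width: 11.8
grasp_force: 30.0
```

```bash
python3 -m inch '[{"fingers":0,"tx":0,"ty":0,"tz":-0.9,"rx":0,"ry":0,"rz":0},{"fingers":0,"tx":0,"ty":0,"tz":-0.9,"rx":0,"ry":0,"rz":0},{"fingers":0,"tx":0,"ty":0,"tz":-0.9,"rx":0,"ry":0,"rz":0},{"fingers":0,"tx":0,"ty":0,"tz":-0.9,"rx":0,"ry":0,"rz":-0.5},{"fingers":0,"tx":0,"ty":0,"tz":-0.9,"rx":0,"ry":0,"rz":-0.6},{"fingers":0,"tx":0,"ty":0,"tz":-0.6,"rx":0,"ry":0,"rz":-0.6},{"fingers":0,"tx":0,"ty":0,"tz":0,"rx":0,"ry":0,"rz":-0.5}]' | tail -c 400
python3 -m inch '[{"fingers":0,"tx":-0.4,"ty":-0.7,"tz":0,"rx":0,"ry":0,"rz":0},{"fingers":0,"tx":-0.5,"ty":-0.9,"tz":0,"rx":0,"ry":0,"rz":0},{"fingers":0,"tx":-0.5,"ty":-0.9,"tz":0,"rx":0,"ry":0,"rz":0},{"fingers":0,"tx":-0.5,"ty":-0.9,"tz":0,"rx":0,"ry":0,"rz":0},{"fingers":0,"tx":-0.5,"ty":-0.9,"tz":0,"rx":0,"ry":0,"rz":0},{"fingers":0,"tx":-0.5,"ty":-0.9,"tz":0,"rx":0,"ry":0,"rz":0},{"fingers":0,"tx":-0.5,"ty":-0.9,"tz":0,"rx":0,"ry":0,"rz":0},{"fingers":0,"tx":-0.5,"ty":-0.9,"tz":0,"rx":0,"ry":0,"rz":0},{"fingers":0,"tx":-0.5,"ty":-0.9,"tz":0,"rx":0,"ry":0,"rz":0},{"fingers":0,"tx":-0.5,"ty":-0.9,"tz":0,"rx":0,"ry":0,"rz":0}]' | tail -c 400
python3 -m inch '[{"fingers":0,"tx":-0.5,"ty":-0.9,"tz":0,"rx":0,"ry":0,"rz":0},{"fingers":0,"tx":-0.5,"ty":-0.9,"tz":0,"rx":0,"ry":0,"rz":0},{"fingers":0,"tx":-0.5,"ty":-0.9,"tz":0,"rx":0,"ry":0,"rz":0},{"fingers":0,"tx":-0.3,"ty":-0.4,"tz":0,"rx":0,"ry":0,"rz":0},{"fingers":0,"tx":0,"ty":0,"tz":0,"rx":0,"ry":0,"rz":0},{"fingers":0,"tx":0,"ty":0,"tz":0,"rx":0,"ry":0,"rz":0}]' | tail -c 400
python3 - <<'E'
from h import *
st=state(); p=snapshot("wrist"); save(p,"w3.png")
for q in Z:
    for d in pinpoint(q,p)[:2]: print(q,np.round(d["xy"]),round(d["p"],2),np.round(ray(p,d["xy"],Z[q],st),1))
import pickle; pickle.dump((st,p),open("w3.pkl","wb"))
plan((430,95,180),down(-.26))
E
```

```text
time: 8.05
eef_pos: [519.1, -230.5, 174.7]
orientation: [3.114, -0.395, 0.007]
force: [0.5, -0.3, -5.0]
width: 11.7
grasp_force: 30.0
time: 9.05
eef_pos: [453.9, 15.1, 171.7]
orientation: [3.116, -0.399, 0.0]
force: [-0.2, 0.3, -4.4]
width: 11.6
grasp_force: 30.0
time: 9.65
eef_pos: [430.7, 100.1, 171.5]
orientation: [3.116, -0.397, 0.001]
force: [-0.6, -0.1, -5.1]
width: 11.6
grasp_force: 30.0
cassette_nose [309.  21.] 0.91 [556.8  67.3   0. ]
cassette_grip [310. 281.] 0.91 [352.2 118.7  44. ]
dock [118. 140.] 0.7 [506.5 254.9   0. ]
dock_lip [127. 256.] 0.75 [407.6 274.3  25. ]
dock_lip [312. 202.] 0.47 [414.6 101.6  25. ]
dock_bridge [ 89. 113.] 0.57 [529.9 246.1  40. ]
tool shift/25: [ 0.03  0.21 -0.35] turn/.08: [0.   0.   0.07]
tool shift/25: [ 0.03  0.21 -0.35] turn/.08: [ -0.    0.  -39.2]
eef [430.6 100.4 171.2] j6 1.78 t 10.25 F [-0.4  0.2 -6. ] w 11.8
```

View pics/w3.png

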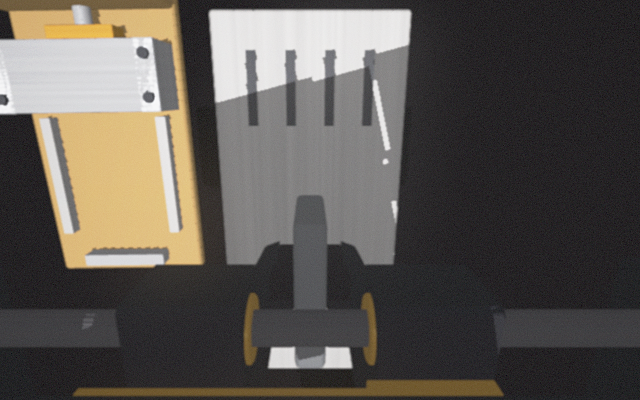

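The dock is at the left: lip (125,257), rails (55,175) and (167,175), bridge (85,75). The cassette is held at the centre, with its top-face corners at about (210,11), (411,10), (227,265), (393,264). I'll fit the dock pose and the in-hand pose.

```bash
cat > fit.py <<'E'
from h import *
import pickle,sys
from scipy.optimize import minimize
def box(x0,x1,y0,y1,z0,z1): return np.array([[x,y,z] for x in(x0,x1) for y in(y0,y1) for z in(z0,z1)],float)
def toW(P,v): return R.from_euler("z",v[2]).apply(P)+[v[0],v[1],0]
PL=box(-120,170,-65,65,0,12)
def sil(p,st,v,s=4):
    im=np.zeros((400*s,640*s),np.uint8)
    q=proj(p,toW(PL,v),st); h=cv2.convexHull(((q+.5)*s*16).astype(np.int32)); cv2.fillConvexPoly(im,h,255,shift=4)
    return cv2.resize(im,(640,400),interpolation=cv2.INTER_AREA)/255.
def fit(st,p,v0,win):
    hsv=cv2.cvtColor(p["color"],cv2.COLOR_RGB2HSV)
    m=(hsv[...,2]>75).astype(float)
    y0,y1,x0,x1=win
    f=lambda v:np.abs(sil(p,st,v)-m)[y0:y1,x0:x1].sum()
    r=minimize(f,v0,method="Nelder-Mead",options=dict(initial_simplex=np.array(v0)+np.array([[0,0,0],[8,0,0],[0,8,0],[0,0,.06]]),xatol=.01,fatol=.5))
    return r.x,r.fun
if __name__=="__main__":
    st,p=pickle.load(open("w3.pkl","rb"))
    v,e=fit(st,p,[506,257,-.24],(118,290,0,207)); print("dock",v,e)
    T=R.from_rotvec(st["orientation"]); 
    for uv in [(210,11),(411,10),(227,265),(393,264)]:
        X=ray(p,uv,st["eef_pos"][2]-7,st); print(np.round(T.inv().apply(X-st["eef_pos"]),1))
    im=cv2.resize(np.ascontiguousarray(p["color"][:290,:270,::-1]),None,fx=2,fy=2)
    for b,c in ((PL,(0,0,255)),(box(-110,-100,-35,35,12,25),(255,0,0)),(box(-80,20,-43,43,12,22),(0,160,0)),(box(25,75,-46,46,40,50),(255,0,255))):
        q=proj(p,toW(b,v),st)*2+.5
        for i in range(8):
            for j in (1,2,4):
                if not i&j: cv2.line(im,tuple(np.round(q[i]).astype(int)),tuple(np.round(q[i|j]).astype(int)),c,1)
    cv2.imwrite("pics/ov.png",im)
E
python3 fit.py
```

```text
dock [ 5.07999070e+02  2.53668880e+02 -2.29440536e-01] 313.4588235294118
[103.6 -38.    7. ]
[104.   40.2   7.1]
[ -5.  -38.4   7. ]
[-4.6 40.3  7. ]
```

View pics/ov.png

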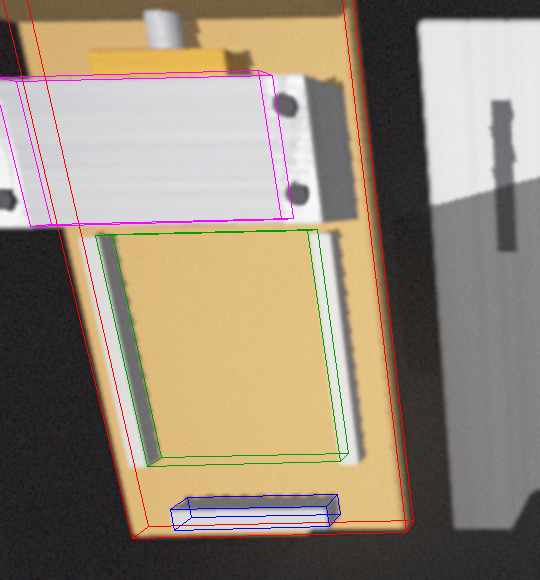

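The overlay agrees with lip, rails, bridge and plate to about 1 mm. Dock pose is (508, 253.7, yaw -0.229). In the hand, the nose is 104 mm ahead and the slab is 1 mm toward tool +y. Now I'll turn and tilt, then compute the shift to above the entry.

```bash
cat >> h.py <<'E'
DK=np.array([508.0,253.7,-0.2294]); OFF=np.array([-103.8,1.0,26.])
def tgt(N,zn,th,rel=OFF):
    C=down(DK[2],th); n=R.from_euler("z",DK[2]).apply([N,0,zn])+[DK[0],DK[1],0]
    return n+C.apply(rel),C
def where():
    st=state(); T=R.from_rotvec(st["orientation"]); C=T*R.from_matrix(np.diag([1.,-1,-1]))
    D=R.from_euler("z",DK[2]); n=D.inv().apply(st["eef_pos"]-C.apply(OFF)-[DK[0],DK[1],0]); e=(D.inv()*C).as_euler("zyx")
    print("nose in dock",np.round(n,1),"tilt",np.round(e[1],3),"yaw",np.round(e[0],3),"roll",np.round(e[2],3),"F dock",np.round(D.inv().apply(st["force"]),1),"t",round(st["time"],2),"w",round(st["width"],1))
E
python3 -m inch '[{"fingers":0,"tx":0,"ty":0,"tz":0,"rx":0,"ry":0,"rz":-0.3},{"fingers":0,"tx":0,"ty":0,"tz":0,"rx":0,"ry":-0.5,"rz":0},{"fingers":0,"tx":0,"ty":0,"tz":0,"rx":0,"ry":-0.5,"rz":0},{"fingers":0,"tx":0,"ty":0,"tz":0,"rx":0,"ry":-0.5,"rz":0},{"fingers":0,"tx":0,"ty":0,"tz":0,"rx":0,"ry":0,"rz":0},{"fingers":0,"tx":0,"ty":0,"tz":0,"rx":0,"ry":0,"rz":0}]' | tail -c 300
python3 -c "
from h import *
where(); plan(*tgt(13,75,.12))"
```

```text
time: 10.85
eef_pos: [430.7, 100.4, 171.0]
orientation: [-3.102, 0.358, 0.185]
force: [0.6, 0.2, -5.6]
width: 11.8
grasp_force: 30.0
nose in dock [  59.6 -167.8  132.9] tilt 0.119 yaw -0.0 roll 0.0 F dock [ 0.5  0.3 -5.6] t 10.85 w 11.8
tool shift/25: [-1.58 -6.71  2.52] turn/.08: [-0.   -0.01 -0.  ]
tool shift/25: [-1.58 -6.71  2.52] turn/.08: [-1.000e-02  0.000e+00  3.927e+01]
eef [430.7 100.4 171. ] j6 1.74 t 10.85 F [ 0.6  0.2 -5.6] w 11.8
```

```bash
python3 -m inch '[{"fingers":0,"tx":-0.2,"ty":-0.5,"tz":0.1,"rx":0,"ry":0,"rz":0},{"fingers":0,"tx":-0.2,"ty":-0.9,"tz":0.3,"rx":0,"ry":0,"rz":0},{"fingers":0,"tx":-0.2,"ty":-0.9,"tz":0.3,"rx":0,"ry":0,"rz":0},{"fingers":0,"tx":-0.2,"ty":-0.9,"tz":0.3,"rx":0,"ry":0,"rz":0},{"fingers":0,"tx":-0.2,"ty":-0.9,"tz":0.3,"rx":0,"ry":0,"rz":0},{"fingers":0,"tx":-0.2,"ty":-0.9,"tz":0.3,"rx":0,"ry":0,"rz":0},{"fingers":0,"tx":-0.2,"ty":-0.9,"tz":0.3,"rx":0,"ry":0,"rz":0},{"fingers":0,"tx":-0.2,"ty":-0.8,"tz":0.3,"rx":0,"ry":0,"rz":0},{"fingers":0,"tx":0,"ty":0,"tz":0.3,"rx":0,"ry":0,"rz":0},{"fingers":0,"tx":0,"ty":0,"tz":0,"rx":0,"ry":0,"rz":0}]' | tail -c 300
python3 - <<'E'
from h import *
import time
where(); plan(*tgt(13,13.5,.12))
st=state(); p=snapshot("wrist"); save(p,"w4.png")
import pickle; pickle.dump((st,p),open("w4.pkl","wb"))
for q in ("dock_lip","dock_bridge","cassette_nose"):
    for d in pinpoint(q,p)[:1]: print(q,np.round(d["xy"]),round(d["p"],2),np.round(ray(p,d["xy"],Z[q],st),1))
E
```

```text
time: 11.85
eef_pos: [421.2, 274.6, 112.8]
orientation: [-3.103, 0.356, 0.19]
force: [-0.8, 0.1, -5.1]
width: 11.9
grasp_force: 30.0
nose in dock [10.5 -0.3 74.3] tilt 0.122 yaw 0.001 roll -0.002 F dock [-0.8 -0.1 -5.1] t 11.85 w 11.9
tool shift/25: [ 0.39 -0.02  2.41] turn/.08: [0.02 0.02 0.01]
tool shift/25: [ 0.39 -0.02  2.41] turn/.08: [-4.000e-02  3.000e-02 -3.926e+01]
eef [421.2 274.6 112.8] j6 2.07 t 11.85 F [-0.8  0.1 -5.1] w 11.9
cassette_nose [308.  18.] 0.55 [524.3 250.5   0. ]
```

View pics/w4.png

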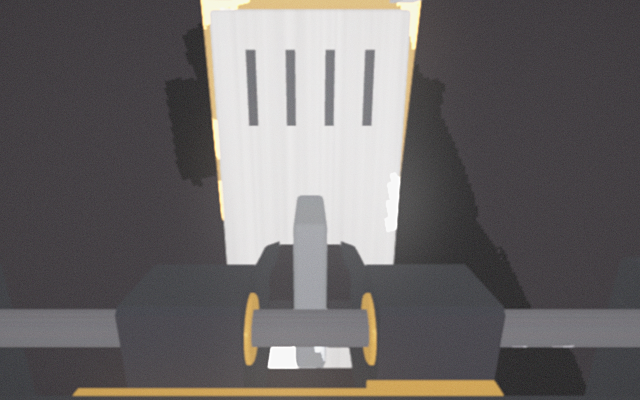

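The slab sits centred over the dock, with the plate edges about 10 px outside it on both sides at row 10. I'll check the lateral offset numerically.

Run:
```python
from h import *
import pickle
st,p=pickle.load(open("w4.pkl","rb")); print(p["cx"],p["cy"])
T=R.from_rotvec(st["orientation"]);D=R.from_euler("z",DK[2])
hsv=cv2.cvtColor(p["color"],cv2.COLOR_RGB2HSV).astype(int)
for r in (15,30,45,60,75,90,110):
    row=hsv[r]; ok=np.where(row[150:480,2]>90)[0]+150; a,b=ok[0]-.5,ok[-1]+.5
    sat=np.where(row[a.astype(int)+1:int(b),1]<40)[0]+int(a)+1
    o=[]
    for u in(a,b):
        X=ray(p,(u,r),12,st); o.append(D.inv().apply(X-[DK[0],DK[1],0])[:2].round(1).tolist())
    s=[]
    C=T*R.from_matrix(np.diag([1.,-1,-1])); cam=extr(p,st); c=-cam[0].T@cam[1]
    for u in(sat[0]-.5,sat[-1]+.5):
        d=C.inv().apply(cam[0].T@np.linalg.inv(K(p))@[u,r,1.]); c0=C.inv().apply(c-st["eef_pos"]); k=(-8-c0[2])/d[2]; s.append((c0+k*d)[:2].round(1).tolist())
    print(r,a,b,"plate(dock)",o,"slab(tool, cass axes)",s)
```

```text
309.766080865761 199.5834176587313
15 200.5 420.5 plate(dock) [[17.0, 64.5], [17.3, -66.1]] slab(tool, cass axes) [[102.3, 40.5], [102.4, -42.7]]
30 202.5 418.5 plate(dock) [[9.0, 64.2], [9.2, -65.9]] slab(tool, cass axes) [[97.0, 38.5], [97.0, -42.8]]
45 203.5 417.5 plate(dock) [[0.7, 64.6], [0.9, -66.3]] slab(tool, cass axes) [[91.5, 38.6], [91.5, -42.4]]
60 205.5 415.5 plate(dock) [[-7.8, 64.3], [-7.6, -66.1]] slab(tool, cass axes) [[85.8, 38.6], [85.9, -40.4]]
75 206.5 412.5 plate(dock) [[-16.6, 64.7], [-16.4, -65.2]] slab(tool, cass axes) [[80.1, 38.6], [80.1, -40.5]]
90 208.5 411.5 plate(dock) [[-25.7, 64.4], [-25.5, -65.6]] slab(tool, cass axes) [[74.2, 38.6], [74.2, -40.5]]
110 209.5 408.5 plate(dock) [[-38.3, 65.2], [-38.1, -65.1]] slab(tool, cass axes) [[66.2, 38.8], [66.2, -40.3]]
```

Aligned to within about 0.5 mm. Descending to the entry.

```bash
python3 -m inch '[{"fingers":0,"tx":0.1,"ty":0,"tz":0.4,"rx":0,"ry":0,"rz":0},{"fingers":0,"tx":0.1,"ty":0,"tz":0.5,"rx":0,"ry":0,"rz":0},{"fingers":0,"tx":0.1,"ty":0,"tz":0.5,"rx":0,"ry":0,"rz":0},{"fingers":0,"tx":0.1,"ty":0,"tz":0.4,"rx":0,"ry":0,"rz":0},{"fingers":0,"tx":0,"ty":0,"tz":0.3,"rx":0,"ry":0,"rz":0},{"fingers":0,"tx":0,"ty":0,"tz":0.2,"rx":0,"ry":0,"rz":0},{"fingers":0,"tx":0,"ty":0,"tz":0.1,"rx":0,"ry":0,"rz":0},{"fingers":0,"tx":0,"ty":0,"tz":0,"rx":0,"ry":0,"rz":0}]' | tail -c 300
python3 -c "
from h import *
where(); plan(*tgt(58,13.5,.12))"
```

```text
time: 12.85
eef_pos: [425.4, 273.7, 53.0]
orientation: [-3.102, 0.358, 0.187]
force: [0.4, 0.0, -5.9]
width: 11.9
grasp_force: 30.0
nose in dock [14.9 -0.3 14.7] tilt 0.12 yaw -0.001 roll -0.0 F dock [ 0.4  0.1 -5.9] t 12.85 w 11.9
tool shift/25: [ 1.72 -0.01 -0.16] turn/.08: [ 0.    0.   -0.01]
tool shift/25: [ 1.72 -0.01 -0.16] turn/.08: [ 1.000e-02 -0.000e+00  3.926e+01]
eef [425.4 273.7  53. ] j6 2.06 t 12.85 F [ 0.4  0.  -5.9] w 11.9
```

Clean descent. Now forward under the bridge, slowing before the block (contact expected at nose x≈65).

```bash
python3 -m inch '[{"fingers":0,"tx":0.2,"ty":0,"tz":0,"rx":0,"ry":0,"rz":0},{"fingers":0,"tx":0.3,"ty":0,"tz":-0.04,"rx":0,"ry":0,"rz":0},{"fingers":0,"tx":0.3,"ty":0,"tz":-0.04,"rx":0,"ry":0,"rz":0},{"fingers":0,"tx":0.3,"ty":0,"tz":-0.04,"rx":0,"ry":0,"rz":0},{"fingers":0,"tx":0.3,"ty":0,"tz":-0.04,"rx":0,"ry":0,"rz":0},{"fingers":0,"tx":0.2,"ty":0,"tz":0,"rx":0,"ry":0,"rz":0},{"fingers":0,"tx":0.1,"ty":0,"tz":0,"rx":0,"ry":0,"rz":0},{"fingers":0,"tx":0,"ty":0,"tz":0,"rx":0,"ry":0,"rz":0}]' | tail -c 300
python3 -c "
from h import *
where(); plan(*tgt(64,13.5,.12))"
```

```text
time: 13.65
eef_pos: [467.3, 263.8, 51.9]
orientation: [-3.102, 0.359, 0.187]
force: [-0.2, 0.3, -6.4]
width: 11.6
grasp_force: 30.0
nose in dock [58.  -0.6 13.6] tilt 0.12 yaw -0.001 roll 0.0 F dock [-0.3  0.3 -6.4] t 13.65 w 11.6
tool shift/25: [ 0.24 -0.02 -0.02] turn/.08: [-0.    0.   -0.01]
tool shift/25: [ 0.24 -0.02 -0.02] turn/.08: [ 0.    0.   39.26]
eef [467.3 263.8  51.9] j6 2.03 t 13.65 F [-0.2  0.3 -6.4] w 11.6
```

```bash
python3 -m inch '[{"fingers":0,"tx":0.06,"ty":0,"tz":-0.01,"rx":0,"ry":0,"rz":0},{"fingers":0,"tx":0.06,"ty":0,"tz":-0.01,"rx":0,"ry":0,"rz":0},{"fingers":0,"tx":0.06,"ty":0,"tz":-0.01,"rx":0,"ry":0,"rz":0},{"fingers":0,"tx":0.06,"ty":0,"tz":0,"rx":0,"ry":0,"rz":0},{"fingers":0,"tx":0.06,"ty":0,"tz":-0.01,"rx":0,"ry":0,"rz":0},{"fingers":0,"tx":0.06,"ty":0,"tz":0,"rx":0,"ry":0,"rz":0},{"fingers":0,"tx":0,"ty":0,"tz":0,"rx":0,"ry":0,"rz":0}]' | tail -c 300
python3 -c "
from h import *
where()"
```

```text
time: 14.35
eef_pos: [474.1, 262.3, 51.7]
orientation: [-3.101, 0.358, 0.193]
force: [-6.6, 2.6, -1.7]
width: 11.7
grasp_force: 30.0
nose in dock [64.8 -0.4 13. ] tilt 0.124 yaw -0.001 roll -0.001 F dock [-7.   1.1 -1.7] t 14.35 w 11.7
```

Contact with the block at about 7 N. Pushing on in 1 mm steps.

```bash
python3 -m inch '[{"fingers":0,"tx":0.04,"ty":0,"tz":-0.01,"rx":0,"ry":0,"rz":0},{"fingers":0,"tx":0.04,"ty":0,"tz":-0.01,"rx":0,"ry":0,"rz":0},{"fingers":0,"tx":0.04,"ty":0,"tz":-0.01,"rx":0,"ry":0,"rz":0},{"fingers":0,"tx":0,"ty":0,"tz":0,"rx":0,"ry":0,"rz":0}]' | tail -c 300
python3 -c "
from h import *
where()"
```

```text
time: 14.75
eef_pos: [476.0, 261.8, 51.8]
orientation: [-3.101, 0.358, 0.196]
force: [-9.5, 3.3, -2.0]
width: 11.7
grasp_force: 30.0
nose in dock [66.7 -0.5 12.9] tilt 0.126 yaw -0.0 roll -0.001 F dock [-10.    1.1  -2. ] t 14.75 w 11.7
```

```bash
python3 -m inch '[{"fingers":0,"tx":0.04,"ty":0,"tz":-0.01,"rx":0,"ry":0,"rz":0},{"fingers":0,"tx":0.04,"ty":0,"tz":0,"rx":0,"ry":0,"rz":0},{"fingers":0,"tx":0.04,"ty":0,"tz":-0.01,"rx":0,"ry":0,"rz":0},{"fingers":0,"tx":0.03,"ty":0,"tz":0,"rx":0,"ry":0,"rz":0},{"fingers":0,"tx":0,"ty":0,"tz":0,"rx":0,"ry":0,"rz":0}]' | tail -c 300
python3 -c "
from h import *
where()
p=snapshot('scene'); save(p,'s5.png',(310,110,430,200),5)"
```

```text
time: 15.25
eef_pos: [478.4, 261.2, 51.7]
orientation: [-3.101, 0.358, 0.2]
force: [-13.1, 4.0, 0.8]
width: 11.9
grasp_force: 30.0
nose in dock [69.1 -0.5 12.6] tilt 0.128 yaw -0.0 roll -0.001 F dock [-13.7   1.    0.8] t 15.25 w 11.9
```

13.7 N, so the block is at about 5.5–6 mm. A small extra push, then lower the tail by turning about the nose.

```bash
python3 -m inch '[{"fingers":0,"tx":0.03,"ty":0,"tz":0,"rx":0,"ry":0,"rz":0},{"fingers":0,"tx":-0.01,"ty":0,"tz":0.05,"rx":0,"ry":0.15,"rz":0},{"fingers":0,"tx":-0.01,"ty":0,"tz":0.05,"rx":0,"ry":0.15,"rz":0},{"fingers":0,"tx":-0.01,"ty":0,"tz":0.05,"rx":0,"ry":0.15,"rz":0},{"fingers":0,"tx":-0.01,"ty":0,"tz":0.05,"rx":0,"ry":0.15,"rz":0},{"fingers":0,"tx":0,"ty":0,"tz":0,"rx":0,"ry":0,"rz":0}]' | tail -c 300
python3 -c "
from h import *
where()"
```

```text
time: 15.9
eef_pos: [477.1, 261.4, 46.4]
orientation: [-3.111, 0.358, 0.126]
force: [-12.4, 4.0, -0.2]
width: 11.4
grasp_force: 30.0
nose in dock [69.6 -0.6 12.1] tilt 0.08 yaw 0.0 roll -0.002 F dock [-13.    1.1  -0.2] t 15.9 w 11.4
```

```bash
python3 -m inch '[{"fingers":0,"tx":0.03,"ty":0,"tz":0,"rx":0,"ry":0,"rz":0},{"fingers":0,"tx":-0.01,"ty":0,"tz":0.05,"rx":0,"ry":0.15,"rz":0},{"fingers":0,"tx":-0.01,"ty":0,"tz":0.05,"rx":0,"ry":0.15,"rz":0},{"fingers":0,"tx":-0.01,"ty":0,"tz":0.05,"rx":0,"ry":0.15,"rz":0},{"fingers":0,"tx":0,"ty":0,"tz":0,"rx":0,"ry":0,"rz":0}]' | tail -c 300
python3 -c "
from h import *
where()"
```

```text
time: 16.4
eef_pos: [476.8, 261.4, 42.4]
orientation: [-3.117, 0.359, 0.07]
force: [-13.6, 5.4, 0.6]
width: 11.4
grasp_force: 30.0
nose in dock [70.4 -0.6 11.8] tilt 0.045 yaw 0.0 roll -0.002 F dock [-14.5   2.2   0.6] t 16.4 w 11.4
```

```bash
python3 -m inch '[{"fingers":0,"tx":-0.02,"ty":0,"tz":0.05,"rx":0,"ry":0.15,"rz":0},{"fingers":0,"tx":-0.02,"ty":0,"tz":0.05,"rx":0,"ry":0.15,"rz":0},{"fingers":0,"tx":-0.02,"ty":0,"tz":0.05,"rx":0,"ry":0.15,"rz":0},{"fingers":0,"tx":-0.01,"ty":0,"tz":0.03,"rx":0,"ry":0.1,"rz":0},{"fingers":0,"tx":0,"ty":0,"tz":0,"rx":0,"ry":0,"rz":0}]' | tail -c 300
python3 - <<'E'
from h import *
where()
p=snapshot("scene"); save(p,"s6.png",(310,110,430,200),6)
st=state();p=snapshot("wrist")
import pickle; pickle.dump((st,p),open("w6.pkl","wb")); save(p,"w6.png")
E
```

```text
time: 16.9
eef_pos: [475.7, 261.8, 38.2]
orientation: [3.119, -0.36, 0.001]
force: [-11.2, 4.0, -0.4]
width: 11.8
grasp_force: 30.0
nose in dock [70.5 -0.6 12.2] tilt -0.001 yaw -0.0 roll -0.002 F dock [-11.8   1.3  -0.4] t 16.9 w 11.8
```

View pics/s6.png

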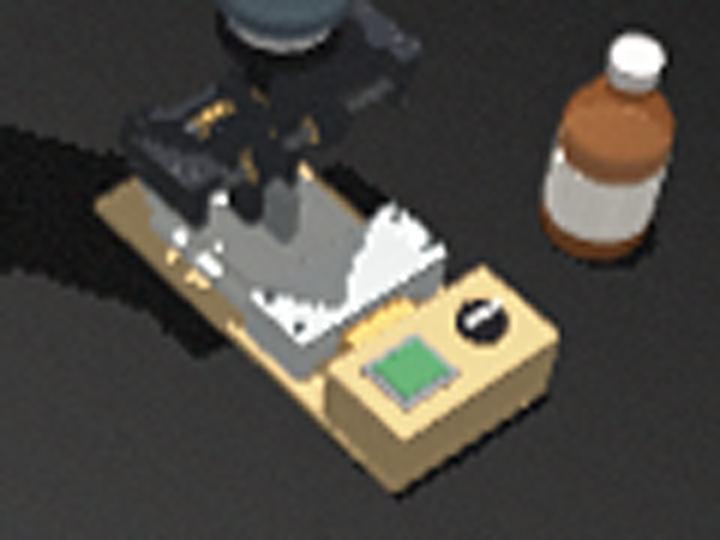

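The scene shows the slab under the bridge, lying flat in the dock. The tail is hidden by the gripper. Test: back off gently. If the lip holds the tail, the force should fall to 0 while the nose stays at about x=70.

```bash
python3 -m inch '[{"fingers":0,"tx":-0.04,"ty":0,"tz":0,"rx":0,"ry":0,"rz":0},{"fingers":0,"tx":-0.04,"ty":0,"tz":0,"rx":0,"ry":0,"rz":0},{"fingers":0,"tx":-0.04,"ty":0,"tz":0,"rx":0,"ry":0,"rz":0},{"fingers":0,"tx":-0.04,"ty":0,"tz":0,"rx":0,"ry":0,"rz":0},{"fingers":0,"tx":0,"ty":0,"tz":0,"rx":0,"ry":0,"rz":0}]' | tail -c 300
python3 -c "
from h import *
where()"
```

```text
time: 17.5
eef_pos: [473.6, 262.3, 38.3]
orientation: [3.12, -0.361, 0.006]
force: [-6.3, 3.3, -6.9]
width: 11.5
grasp_force: 30.0
nose in dock [68.5 -0.6 12.7] tilt -0.004 yaw -0.001 roll -0.001 F dock [-6.9  1.7 -6.9] t 17.5 w 11.5
```

```bash
python3 -m inch '[{"fingers":0,"tx":-0.04,"ty":0,"tz":0,"rx":0,"ry":0,"rz":0},{"fingers":0,"tx":-0.04,"ty":0,"tz":0,"rx":0,"ry":0,"rz":0},{"fingers":0,"tx":0,"ty":0,"tz":0,"rx":0,"ry":0,"rz":0}]' | tail -c 300
python3 -c "
from h import *
where()"
```

```text
time: 17.8
eef_pos: [473.5, 262.2, 38.5]
orientation: [3.12, -0.361, 0.011]
force: [-0.3, 2.0, -14.3]
width: 11.7
grasp_force: 30.0
nose in dock [68.4 -0.6 13.2] tilt -0.007 yaw -0.001 roll -0.0 F dock [ -0.7   1.9 -14.3] t 17.8 w 11.7
```

The lip holds it: the nose stays put and the x force fell to 0. Letting it down the last bit, then opening.

```bash
python3 -m inch '[{"fingers":0,"tx":0,"ty":0,"tz":0.04,"rx":0,"ry":0,"rz":0},{"fingers":0,"tx":0.02,"ty":0,"tz":0.04,"rx":0,"ry":0,"rz":0},{"fingers":1,"tx":0,"ty":0,"tz":0,"rx":0,"ry":0,"rz":0},{"fingers":1,"tx":0,"ty":0,"tz":0,"rx":0,"ry":0,"rz":0},{"fingers":1,"tx":0,"ty":0,"tz":0,"rx":0,"ry":0,"rz":0},{"fingers":1,"tx":0,"ty":0,"tz":0,"rx":0,"ry":0,"rz":0},{"fingers":1,"tx":0,"ty":0,"tz":0,"rx":0,"ry":0,"rz":0},{"fingers":1,"tx":0,"ty":0,"tz":0,"rx":0,"ry":0,"rz":0}]' | tail -c 300
python3 -m inch '[{"fingers":1,"tx":0,"ty":0,"tz":-0.3,"rx":0,"ry":0,"rz":0},{"fingers":1,"tx":0,"ty":0,"tz":-0.8,"rx":0,"ry":0,"rz":0},{"fingers":1,"tx":0,"ty":0,"tz":-1,"rx":0,"ry":0,"rz":0},{"fingers":1,"tx":0,"ty":0,"tz":-1,"rx":0,"ry":0,"rz":0},{"fingers":1,"tx":0,"ty":0,"tz":-1,"rx":0,"ry":0,"rz":0},{"fingers":1,"tx":0,"ty":0,"tz":-1,"rx":0,"ry":0,"rz":0},{"fingers":1,"tx":-0.8,"ty":0,"tz":-0.9,"rx":0,"ry":0,"rz":0},{"fingers":1,"tx":-0.8,"ty":0,"tz":0,"rx":0,"ry":0,"rz":0},{"fingers":1,"tx":-0.8,"ty":0,"tz":0,"rx":0,"ry":0,"rz":0},{"fingers":1,"tx":0,"ty":0,"tz":0,"rx":0,"ry":0,"rz":0}]' | tail -c 300
python3 - <<'E'
from h import *
st=state(); p=snapshot("wrist")
def dock(P): return R.from_euler("z",DK[2]).apply(P)+[DK[0],DK[1],0]
print("seat N/T/grip/lip expected",proj(p,dock(np.array([[70,0,12.],[-100,0,12],[-35,0,56],[-100,0,25]])),st).round(0).tolist())
for q in ("cassette_nose","cassette_tail","cassette_grip","dock_lip"):
    for d in pinpoint(q,p)[:1]: print(q,np.round(d["xy"]),round(d["p"],2))
im=p["color"]; save(p,"w7.png")
print(st["eef_pos"],st["width"])
E
```

```text
time: 18.6
eef_pos: [474.7, 262.2, 37.3]
orientation: [3.12, -0.361, 0.013]
force: [-0.2, 0.1, 0.1]
width: 57.8
grasp_force: 0.0
time: 19.6
eef_pos: [413.0, 276.7, 187.2]
orientation: [3.12, -0.358, 0.012]
force: [-0.4, -0.6, 0.4]
width: 88.1
grasp_force: 0.0
seat N/T/grip/lip expected [[310.0, -28.0], [309.0, 181.0], [310.0, 110.0], [309.0, 184.0]]
cassette_nose [312. 186.] 0.44
cassette_tail [309. 181.] 0.71
cassette_grip [310. 110.] 0.62
dock_lip [308. 185.] 0.79
[413.04627527 276.66642096 187.21444679] 88.11091512149811
```

View pics/w7.png

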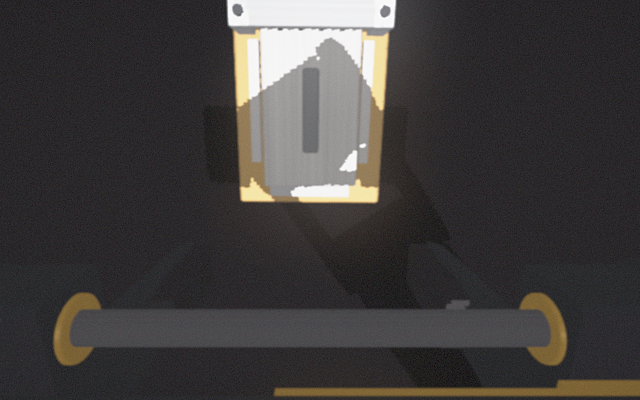

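The slab lies between the rails under the bridge, with its tail at (309,181) and the lip visible behind it at about (320,190). The tab is at (310,110). These match the projected seated pose to the pixel, and the gripper is clear of everything.

```bash
python3 -c "
from plant import job_done
print(job_done())"
```

```text
the job is handed in; nothing more can be done
None
```

The cassette is clipped into the dock: nose under the bridge, spring block pushed to about 14.5 N at most, and tail flat behind the lip. It is released with the gripper clear, and the job was handed in at about 20 s.

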